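# Start the core extruder from its control box

### The arm

A 7-joint arm with a two-finger parallel gripper is mounted at the origin on the work surface. World frame = base frame: x ahead of the robot, y to its left, z up, the work surface at z = 0. Lengths are in m, angles in degrees, forces in N, time in s.
With the tool pointing down it reaches from about 0.375 to 0.925 m from the base axis. Payload 3.1 kg.
Tool frame: the origin (TCP) lies at the very end of the fingers, on their centre line; the grasp point (between the pads) lies 19 mm behind it; z points along the fingers, y is the line along which they close (so a half turn about z gives the same grasp; the last joint's range is limited). The gripper opens to 85 mm and grips with 20 to 120 N. Pads are 22 mm wide; open, the fingers measure 114 mm over their backs; the gripper's body (76 mm by 85 mm) begins 54 mm behind the grasp point. The pads swing forward as they close: fully open they stand 13 mm farther back than shut.
Start: joints at [-69.832, 21.939, 2.515, 91.553, -1.026, 66.532, -2.859], TCP at [0.283, 0.585, 0.231] pointing down, gripper open.
Joint ranges: [-149.38, 149.38], [-23.57, 123.04], [-84.95, 90], [0, 143.3], [-89.99, 269.99], [3.08, 112.72], [-163.45, 163.45]. Speed limits (degrees/s): [159.86, 159.86, 180, 180, 180, 180, 180].

### API

Orientations are given as a 3x3 rotation matrix whose columns are the frame's x, y, z axes.
In Python, from cell import * gives the robot as it stands.
- The arm moves only by the shell command python3 -m handwheel 'ROWS' [FORCE]. ROWS is JSON, a list that holds one entry, the list of rows, each a list of 7 numbers: the turn, a rotation vector about the tool's x, y, z in degrees, then the shift along the tool's x, y, z in cm, then the finger opening in cm, from 0 to 8.54. A call has 1 to 8 rows; each row is the pose to reach, as a shift and turn from the pose commanded when the call began, along the tool's axes at that moment; what a row does not reach only later rows make up. A row lasts 1/12 s, in which the tool goes at most 41.7 mm and 7.16 degrees, less where a joint would pass 70% of its speed; a pose out of reach is approached as far as the arm can. A call with a gripper value outside its range is refused whole. The fingers move at their own pace and stop on an object; FORCE is the grip in N (left out, the last holds). Time passes only in rows, so rows that repeat a pose let the fingers close. It gives the time, the measured TCP pose, the force, the opening and the grip force at its end, in the units of the state.
- sense(): the state, without advancing time (a new reading comes with each control period).
- camera(name): name is "scene" or "top" or "wrist"; returns a dict with "color" (400x640x3 uint8, blue, green, red), "fov_y" (degrees; the focal length in pixels is half the picture's height over the tangent of half this angle, whatever the lens; pixels are square), "cx", "cy" (the principal point, pixels), "rvec" (rotation vector, rad) and "tvec" (3), from world to camera coordinates, as OpenCV has them; the wrist camera has in their place "hand_eye" (4x4, takes a point from camera to tool coordinates, whose origin is the TCP and whose axes are the flange's). Camera axes: x right, y down, z forward; pixel columns grow to the right and rows downward; lengths in m; the calibration is good to about 2 mm. A picture is of the moment at which its call begins: read the wrist's pose just before it. There is no depth.
- sign_off(): hands the job in; it is judged then, once.
The state is a dict: "time_s": time; "qpos": joint angles; "dq": joint speeds; "joint_torque": joint torques, N m; "tool_pos": TCP position; "ee_rot": TCP orientation; "force": force on the tool from outside, world axes, zero at the start; "moment": the same for the moment, N m; "width": opening from 0.0 (shut) to 1.0 (fully open); "grip_force": force on a finger pad.
Only numpy, scipy, OpenCV 4.12 (cv2) and the standard library are available. Lean on these libraries where they do the work, as an engineer would, in place of code of your own. Each camera call takes 0.05 s, during which the arm holds its last target. There are 200 camera calls.

### The job

Get the sediment-core extruder going by pressing the switches on its control box with the closed fingertips: first push the raised end of the paddle rocker down until the paddle has tipped fully over, then push the square key fully down so that it stays down, and then press the long bar key fully down, keep it down for a good second and let it spring back up. Keep to that order, do not press the round mushroom button, and leave the loose things on and around the box where they are; nothing is to be picked up.

Things in the scene. Friction and masses are not known exactly. Their poses are not given: they have to be found in the camera images.
- console: Fixed grey control box, 220 x 220 x 70 mm, standing on the table. Origin at the centre of its underside; its z is up, its x and y run along its sides; two short black cable glands stick out of its +x side (the side away from the robot). On its flat top (70 mm up) sit four switch units, squared to the box, one at each of (+-55, +-55) mm in the box's x and y; which unit is in which place varies. All four have black plastic caps on bright steel bases.
- rocker (a joint): Tilt of the paddle rocker, rad, from -0.2 to 0.2. It starts near -0.2 (off: the end of the paddle on the box's +x side raised); pushing that end down brings it to 0.2 (on: that end low). It has no spring, only friction (about 0.04 N m), and stays where it is left.
- rocker_mid (a point): Middle of the upper face of the rocker's paddle, on its pivot line (the pivot, along the box's y, is 4 mm below and 98 mm above the table). The paddle is a flat black bar 64 mm long (along the box's x), 30 mm wide and 8 mm thick, carried between two steel cheeks that stand up to 2 mm above the pivot within 7 mm of the pivot line, at 16 to 20 mm either side of the middle; its steel base, 70 x 44 mm, is 14 mm high, well below the paddle.
- rocker_end (a point): Point on the upper face of the rocker's paddle, 26 mm from the pivot line on the box's +x side, i.e. 6 mm from the end that starts raised and is to be pushed down. It moves with the paddle: about 107 mm above the table when off, about 97 mm when on.
- square_key (a joint): Travel of the square key, m: about 0 up, 0.008 fully down. It has no spring, only friction (about 4 N), and stays where it is left.
- square_top (a point): Centre of the top face of the square key: a black cap 30 x 30 mm in a low steel frame 48 x 48 mm that stands 10 mm above the box. The top is 98 mm above the table when up and 90 mm when down. Pushed straight down.
- bar_key (a joint): Travel of the long bar key, m: 0 up, 0.006 fully down. Spring-loaded: starts to move at about 1.5 N, takes 5 N to hold fully down, comes up again by itself.
- bar_top (a point): Centre of the top face of the long bar key: a black cap 20 mm (along the box's x) by 70 mm (along its y) in a low steel frame 36 x 86 mm that stands 10 mm above the box. The top is 96 mm above the table when up and 90 mm when down. Pushed straight down near its centre.
- stop_button (a joint): Travel of the round mushroom button, m: 0 up, 0.006 down. Not to be pressed.
- stop_top (a point): Centre of the top of the round mushroom button (domed black cap 40 mm across, round steel base 48 mm across), 100 mm above the table. Not to be pressed.
- stopper: Loose plain cork bung, 32 mm across, 22 mm high, standing on top of the control box about midway between the four switch units. Origin at the centre of its underside. Leave alone.
- jar: Loose sample jar, 56 mm across, 60 mm high, on the table to the +y side of the box. Origin at the centre of its underside. Leave alone.
- spatula: Loose spatula, 200 mm long, lying on the table to the -y side of the box. Leave alone.
- dish: Loose flat round glass dish, 64 mm across, 14 mm high, on the table on the robot's side of the box. Origin at the centre of its underside. Leave alone.
- core: Loose short slice of sediment core in its liner, 82 mm across, 60 mm high, standing on the table on the far side of the box. Origin at the centre of its underside. Leave alone.

How it is judged:
By the outcome, as a careful person would: the job done as asked, in the order asked, and still so for the second after the job is handed in, with the robot touching nothing.
It also fails if it takes over 48 s, if anything falls off the work surface, if the arm or the gripper's body presses on something with over 40 N, if the wrist force passes 120 N, or if a joint passes its speed limit or range.

## Working session

There is one attempt and no reset: what is moved stays moved. The work goes in short steps, Python scripts to look and compute and a shell command to move; the robot and the scene stay as the last step left them, time stands still between calls to the robot, and variables do not carry over. Pictures are saved under pics/ and viewed, at most 10 in all, crops included, and the job is handed in when it is done.

```bash
ls; mkdir -p pics; python3 - <<'E'
from cell import *
import cv2
s=sense();print(s)
for n in("top","scene"):
    c=camera(n);cv2.imwrite(f"pics/{n}0.png",c["color"]);print(n,c["fov_y"],c["cx"],c["cy"],c["rvec"],c["tvec"])
E
```

```text
pics
{'time_s': 0.0, 'qpos': array([-69.83199788,  21.99383575,   2.51049911,  91.64919774,
        -1.02511317,  66.532829  ,  -2.86002537]), 'dq': array([-0.10541752,  0.1017869 , -0.02020905,  0.03803763,  0.04407308,
       -0.05020204,  0.0129324 ]), 'joint_torque': array([-4.61544914e-04, -4.33460033e+01,  1.02427438e+00, -2.49512154e+01,
        1.05535460e-02,  1.14560805e-02, -1.76669397e-05]), 'tool_pos': array([0.28219326, 0.58449025, 0.22986472]), 'ee_rot': array([[-9.00570815e-01,  4.34708114e-01, -1.03046969e-03],
       [ 4.34709311e-01,  9.00567437e-01, -2.47095792e-03],
       [-1.46138009e-04, -2.67322736e-03, -9.99996416e-01]]), 'force': array([-0.2889876 , -0.30035052,  0.13222685]), 'moment': array([ 0.03254713, -0.00295596, -0.03538529]), 'grip_force': 0.0, 'width': 1.0020166193163806}
top 47.43426168142868 325.4029878763771 204.2270763469292 [ 2.10425232 -2.12571036  0.17996068] [0.03419563 0.58570597 0.8824854 ]
scene 44.394168328169755 317.5064341937057 201.20442216347962 [ 2.15380261  0.68811193 -0.3272354 ] [-0.48385248 -0.12079287  1.08169719]
```

View pics/top0.png

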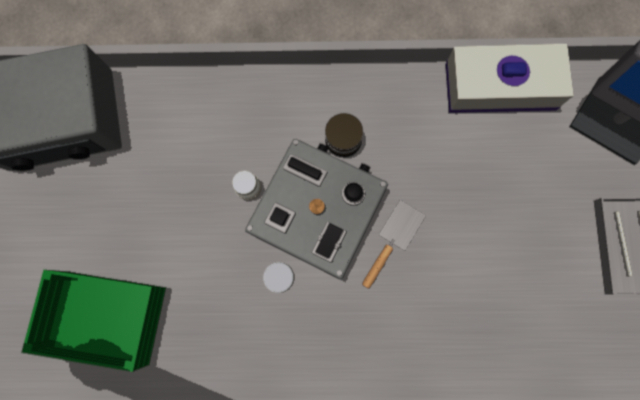

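View pics/scene0.png

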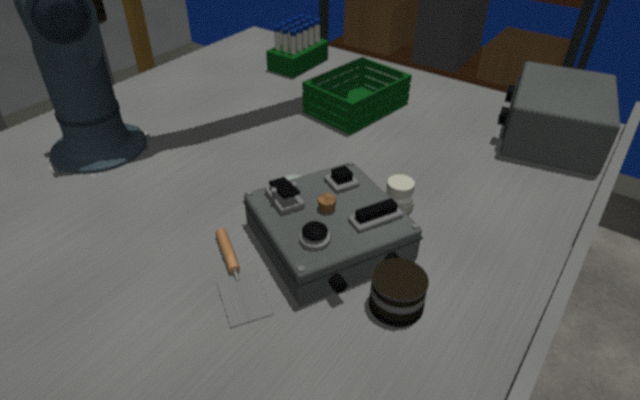

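Top view: the box's top corners are near (297,141), (385,184), (340,275) and (248,229), with the glands on the upper side. The bar key is at (305,168), the stop button at (353,192), the square key at (280,217) and the rocker at (330,240). The scene view agrees with this.

```bash
cat > h.py <<'E'
import numpy as np,cv2
from cell import *
def K(c):
    f=200/np.tan(np.radians(c["fov_y"]/2));return np.array([[f,0,c["cx"]],[0,f,c["cy"]],[0,0,1]])
def proj(c,P):
    return cv2.projectPoints(np.array(P,float),np.array(c["rvec"]),np.array(c["tvec"]),K(c),None)[0][:,0]
def world(p,P):  # p=(x,y,yaw) box->world
    P=np.array(P,float);R=np.array([[np.cos(p[2]),-np.sin(p[2])],[np.sin(p[2]),np.cos(p[2])]])
    return np.c_[P[:,:2]@R.T+p[:2],P[:,2]]
E
python3 - <<'E'
from h import *
from scipy.optimize import least_squares
B=[[.11,.11,.07],[.11,-.11,.07],[-.11,-.11,.07],[-.11,.11,.07],[.055,.055,.096],[.055,-.055,.1],[-.055,.055,.098],[-.055,-.055,.098]]
T=np.array([[297,141],[385,184],[340,275],[248,229],[305,168],[353,191],[280,217],[330,240]])
c=camera("top")
r=least_squares(lambda p:(proj(c,world(p,B))-T).ravel(),[.6,0,-.4])
np.save("box.npy",r.x)
print(r.x,np.degrees(r.x[2]),r.fun.round(1),world(r.x,B).round(4))
s=camera("scene");big=cv2.resize(s["color"][140:330,200:440],None,fx=3,fy=3,interpolation=3)
def draw(img,c,o,f):
    for q in proj(c,world(r.x,B)): cv2.circle(img,tuple(int(v) for v in (q-o+.5)*f),3,(0,0,255),-1)
draw(big,s,[200,140],3)
t=cv2.resize(c["color"][120:300,220:420],None,fx=3,fy=3,interpolation=3);draw(t,c,[220,120],3)
h=max(big.shape[0],t.shape[0]);f=lambda i:cv2.copyMakeBorder(i,0,h-i.shape[0],0,0,0)
m=np.hstack([f(big),f(t)]);m=cv2.resize(m,None,fx=.6,fy=.6,interpolation=cv2.INTER_AREA);cv2.imwrite("pics/fit.png",m);print(m.shape)
E
```

```text
[ 0.57968817  0.0442465  -0.47474845] -27.201082661312626 [-2.7 -4.4  4.8 -1.7  2.   4.9 -4.   1.1 -0.1 -0.6  1.4 -0.  -0.8 -1.2
 -0.6  0.9] [[ 0.7278  0.0918  0.07  ]
 [ 0.6272 -0.1039  0.07  ]
 [ 0.4316 -0.0033  0.07  ]
 [ 0.5321  0.1924  0.07  ]
 [ 0.6537  0.068   0.096 ]
 [ 0.6035 -0.0298  0.1   ]
 [ 0.5559  0.1183  0.098 ]
 [ 0.5056  0.0205  0.098 ]]
(342, 792, 3)
```

View pics/fit.png

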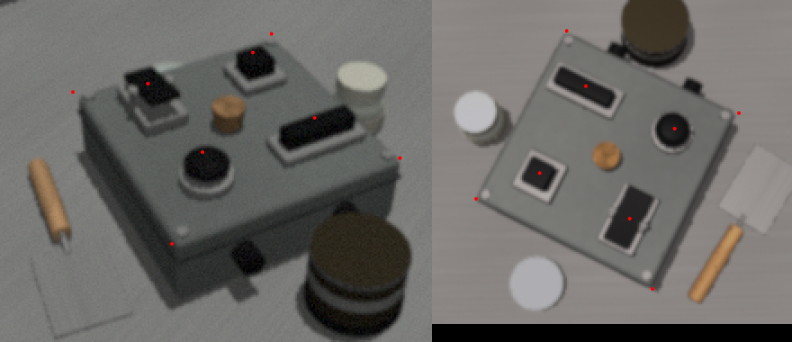

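The key centres fit to within about 1.5 px, and the tool's yaw already matches the box to about 1.4°. Next I work out the transfer to a hover point.

```bash
cat >> h.py <<'E'
UN=dict(rocker=(-.055+.028,-.055),square=(-.055,.055),bar=(.055,.055),mid=(-.055,-.055))
def deltas():
    s=sense();p=np.load("box.npy")
    print(s["time_s"],s["tool_pos"].round(4),"F",s["force"].round(1),"w",round(s["width"],3))
    for k,(x,y) in UN.items():
        w=world(p,[[x,y,.1]])[0]; print(k,w.round(4),"tool cm to z=.1:",(s["ee_rot"].T@(w-s["tool_pos"])*100).round(2))
    R=s["ee_rot"];print("yaw err deg",np.degrees(np.arctan2(-R[1,0],-R[0,0])-p[2]).round(2))
E
python3 -c "
from h import *
deltas();print(camera('wrist')['hand_eye'])"
```

```text
0.2 [0.2823 0.5848 0.2304] F [0.3 0.2 0.7] w 1.001
rocker [0.5305 0.0077 0.1   ] tool cm to z=.1: [-47.44 -41.16  13.11]
square [0.5559 0.1183 0.1   ] tool cm to z=.1: [-44.91 -30.1   13.09]
bar [0.6537 0.068  0.1   ] tool cm to z=.1: [-55.91 -30.37  13.1 ]
mid [0.5056 0.0205 0.1   ] tool cm to z=.1: [-44.64 -41.09  13.11]
yaw err deg 1.44
[[-2.37986231e-04 -9.45655518e-01 -3.25170087e-01  8.34447298e-02]
 [ 9.99999955e-01 -1.66454862e-04 -2.47800352e-04 -2.01287609e-03]
 [ 1.80207629e-04 -3.25170131e-01  9.45655515e-01 -1.41968865e-01]
 [ 0.00000000e+00  0.00000000e+00  0.00000000e+00  1.00000000e+00]]
```

```bash
python3 -m handwheel '[[[0,0,0.5,-3,-2.6,0,0],[0,0,1,-6,-5.2,0,0],[0,0,1.4,-9,-7.8,0,0],[0,0,1.4,-12,-10.4,0,0],[0,0,1.4,-15,-13,0,0],[0,0,1.4,-18,-15.6,0,0],[0,0,1.4,-21,-18.2,0,0],[0,0,1.4,-24,-20.8,0,0]]]' 20 && python3 -c "
from h import *
deltas()"
```

```text
time_s: 0.92
tool_pos: [0.4087, 0.2918, 0.2314]
ee_rot: [[-0.89, 0.457, 0.0], [0.457, 0.89, 0.0], [0.0, 0.0, -1.0]]
force: [0.9, -1.2, 0.6]
width: -0.0
grip_force: 0.0
0.9167 [0.4087 0.2918 0.2314] F [ 0.9 -1.2  0.6] w -0.0
rocker [0.5305 0.0077 0.1   ] tool cm to z=.1: [-23.81 -19.72  13.13]
square [0.5559 0.1183 0.1   ] tool cm to z=.1: [-21.02  -8.72  13.13]
bar [0.6537 0.068  0.1   ] tool cm to z=.1: [-32.02  -8.72  13.13]
mid [0.5056 0.0205 0.1   ] tool cm to z=.1: [-21.01 -19.72  13.13]
yaw err deg 0.04
```

```bash
python3 -m handwheel '[[[0,0,0,-3,-2.6,0,0],[0,0,0,-6,-5.1,0,0],[0,0,0,-9,-7.6,0,0],[0,0,0,-12,-10.1,0,0],[0,0,0,-15,-12.6,0,0],[0,0,0,-18,-15.1,0,0],[0,0,0,-21,-17.6,0,0],[0,0,0,-23.5,-19.7,0,0]]]' && python3 -m handwheel '[[[0,0,0,0,0,0,0],[0,0,0,0,0,0,0]]]' >/dev/null; python3 - <<'E'
from h import *
deltas()
s=sense();c=camera("wrist");cv2.imwrite("pics/w.png",c["color"])
H=np.array(c["hand_eye"]);T=np.eye(4);T[:3,:3]=s["ee_rot"];T[:3,3]=s["tool_pos"];M=np.linalg.inv(T@H)
d=dict(c,rvec=cv2.Rodrigues(M[:3,:3])[0],tvec=M[:3,3]);np.savez("w.npz",M=M,K=K(c))
p=np.load("box.npy");B=[[.055,.055,.096],[.055,-.055,.1],[-.055,.055,.098],[-.055,-.055,.102]]
q=proj(d,world(p,B));print(q.round(1))
im=c["color"].copy()
for a in q: cv2.drawMarker(im,tuple(int(v) for v in a),(0,0,255),0,10)
a=proj(d,[s["tool_pos"]])[0];print("tcp",a)
cv2.imwrite("pics/w1.png",im)
E
```

```text
time_s: 1.58
tool_pos: [0.5281, 0.0079, 0.2316]
ee_rot: [[-0.889, 0.458, 0.001], [0.458, 0.889, -0.001], [-0.001, -0.0, -1.0]]
force: [-0.5, 1.0, -0.1]
width: -0.001
grip_force: 0.0
1.75 [0.5278 0.0081 0.2314] F [ 0.6 -0.3  0.1] w 0.001
rocker [0.5305 0.0077 0.1   ] tool cm to z=.1: [-0.25  0.09 13.14]
square [0.5559 0.1183 0.1   ] tool cm to z=.1: [ 2.61 11.08 13.13]
bar [0.6537 0.068  0.1   ] tool cm to z=.1: [-8.39 11.14 13.14]
mid [0.5056 0.0205 0.1   ] tool cm to z=.1: [ 2.55  0.08 13.14]
yaw err deg -0.32
[[439.1 268. ]
 [326.  270.7]
 [454.1 156.8]
 [325.7 158.5]]
tcp [326.52849019 264.00733601]
```

View pics/w1.png

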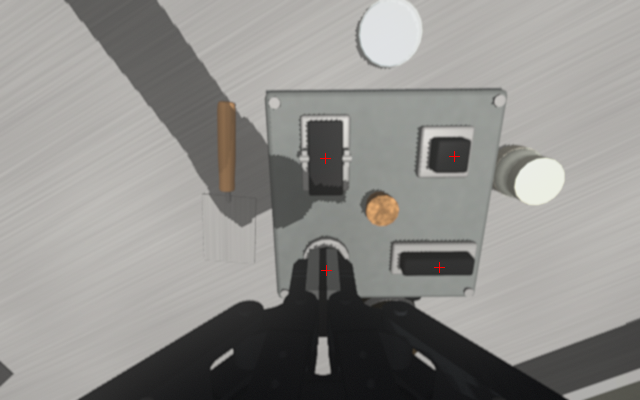

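The wrist view confirms the fit. The rocker paddle spans rows 120–195 around (326,158), the square cap is at about (452,155), the bar at about (437,264), and the predicted marks are within about 2 mm. The fingers are shut and sit just past the paddle's raised end, so I descend.

```bash
python3 -m handwheel '[[[0,0,0,-0.1,0,3,0],[0,0,0,-0.25,0.1,6,0],[0,0,0,-0.25,0.1,9,0],[0,0,0,-0.25,0.1,11,0],[0,0,0,-0.25,0.1,11.8,0],[0,0,0,-0.25,0.1,11.8,0],[0,0,0,-0.25,0.1,11.8,0]]]'; python3 -m handwheel '[[[0,0,0,0,0,0.2,0],[0,0,0,0,0,0.4,0],[0,0,0,0,0,0.6,0],[0,0,0,0,0,0.8,0],[0,0,0,0,0,1.0,0],[0,0,0,0,0,1.2,0],[0,0,0,0,0,1.2,0],[0,0,0,0,0,1.2,0]]]'; python3 -c "
from h import *
deltas()"
```

```text
time_s: 2.38
tool_pos: [0.5302, 0.0122, 0.1136]
ee_rot: [[-0.891, 0.455, 0.0], [0.455, 0.891, 0.0], [0.0, 0.0, -1.0]]
force: [-0.0, 0.2, 0.6]
width: 0.004
grip_force: 0.0
time_s: 3.05
tool_pos: [0.531, 0.0108, 0.1017]
ee_rot: [[-0.89, 0.457, 0.002], [0.457, 0.89, 0.0], [-0.002, 0.001, -1.0]]
force: [2.4, -0.6, 2.5]
width: 0.0
grip_force: 1.2
3.05 [0.531  0.0108 0.1017] F [ 2.4 -0.6  2.5] w 0.0
rocker [0.5305 0.0077 0.1   ] tool cm to z=.1: [-0.1  -0.3   0.17]
square [0.5559 0.1183 0.1   ] tool cm to z=.1: [ 2.7  10.7   0.18]
bar [0.6537 0.068  0.1   ] tool cm to z=.1: [-8.3  10.7   0.19]
mid [0.5056 0.0205 0.1   ] tool cm to z=.1: [ 2.7  -0.3   0.17]
yaw err deg 0.02
```

```bash
python3 -m handwheel '[[[0,0,0,-0.1,-0.2,0.1,0],[0,0,0,-0.1,-0.2,0.2,0],[0,0,0,-0.1,-0.2,0.3,0],[0,0,0,-0.1,-0.2,0.3,0]]]';  python3 -m handwheel '[[[0,0,0,0,0,0.1,0],[0,0,0,0,0,0.2,0],[0,0,0,0,0,0.3,0],[0,0,0,0,0,0.3,0]]]'
```

```text
time_s: 3.38
tool_pos: [0.5305, 0.009, 0.0983]
ee_rot: [[-0.89, 0.456, 0.001], [0.456, 0.89, 0.0], [-0.001, 0.001, -1.0]]
force: [1.5, 0.5, 1.6]
width: -0.0
grip_force: 1.3
time_s: 3.72
tool_pos: [0.5307, 0.0091, 0.0978]
ee_rot: [[-0.89, 0.457, -0.0], [0.457, 0.89, 0.002], [0.001, 0.001, -1.0]]
force: [-3.5, 1.4, 17.3]
width: -0.004
grip_force: 8.2
```

The rocker hit its end stop: 17 N with the tip at z = 97.8 mm. I'll lift and move to the square key.

```bash
python3 -m handwheel '[[[0,0,0,0,0,-2,0],[0,0,0,0,0,-4.5,0],[0,0,0,0.8,3,-5.5,0],[0,0,0,1.7,6.5,-5.5,0],[0,0,0,2.5,9.5,-5.5,0],[0,0,0,2.7,10.9,-5.5,0],[0,0,0,2.7,10.9,-5.5,0],[0,0,0,2.7,10.9,-5.5,0]]]'; python3 - <<'E'
from h import *
deltas()
c=camera("wrist");t=camera("scene")["color"][150:280,220:440]
cv2.imwrite("pics/w2.png",np.vstack([c["color"],cv2.copyMakeBorder(cv2.resize(t,(330,195)),0,0,0,310,0)]))
E
```

```text
time_s: 4.38
tool_pos: [0.5542, 0.1173, 0.1488]
ee_rot: [[-0.89, 0.455, -0.004], [0.455, 0.89, -0.002], [0.002, -0.004, -1.0]]
force: [0.2, -0.2, 0.5]
width: -0.001
grip_force: 0.0
4.3833 [0.5542 0.1173 0.1488] F [ 0.2 -0.2  0.5] w -0.001
rocker [0.5305 0.0077 0.1   ] tool cm to z=.1: [ -2.89 -10.82   4.92]
square [0.5559 0.1183 0.1   ] tool cm to z=.1: [-0.12  0.18  4.88]
bar [0.6537 0.068  0.1   ] tool cm to z=.1: [-11.12   0.16   4.86]
mid [0.5056 0.0205 0.1   ] tool cm to z=.1: [ -0.09 -10.82   4.93]
yaw err deg 0.13
```

View pics/w2.png

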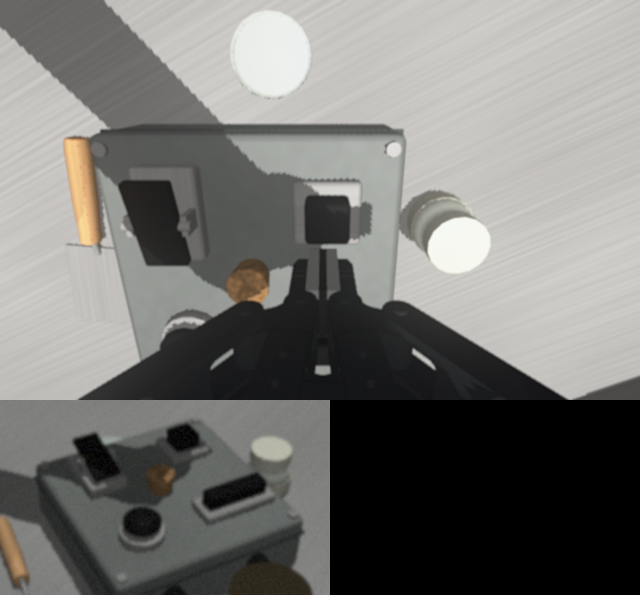

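The scene view shows the paddle tipped over to the +x side and the stopper untouched. The wrist view shows the fingers lined up with the square cap at about (327,219). I'll press it.

```bash
python3 -m handwheel '[[[0,0,0,-0.1,0.15,2,0],[0,0,0,-0.1,0.15,4,0],[0,0,0,-0.1,0.15,4.8,0],[0,0,0,-0.1,0.15,5.1,0],[0,0,0,-0.1,0.15,5.4,0],[0,0,0,-0.1,0.15,5.7,0],[0,0,0,-0.1,0.15,5.7,0],[0,0,0,-0.1,0.15,5.7,0]]]'; python3 -m handwheel '[[[0,0,0,0,0,0.1,0],[0,0,0,0,0,0.2,0],[0,0,0,0,0,0.3,0],[0,0,0,0,0,0.4,0],[0,0,0,0,0,0.4,0],[0,0,0,0,0,0.4,0]]]'
```

```text
time_s: 5.15
tool_pos: [0.5585, 0.119, 0.094]
ee_rot: [[-0.889, 0.457, 0.002], [0.457, 0.889, 0.001], [-0.002, 0.002, -1.0]]
force: [-0.2, 0.3, -0.7]
width: -0.002
grip_force: 0.0
time_s: 5.65
tool_pos: [0.5586, 0.1194, 0.0901]
ee_rot: [[-0.89, 0.456, 0.002], [0.456, 0.89, 0.001], [-0.002, 0.002, -1.0]]
force: [0.6, 0.8, 4.5]
width: 0.002
grip_force: 2.6
```

```bash
python3 -m handwheel '[[[0,0,0,0,0,0.1,0],[0,0,0,0,0,0.2,0],[0,0,0,0,0,0.3,0],[0,0,0,0,0,0.3,0],[0,0,0,0,0,0.3,0]]]'
```

```text
time_s: 6.07
tool_pos: [0.5587, 0.1195, 0.0898]
ee_rot: [[-0.89, 0.457, 0.001], [0.457, 0.89, 0.002], [-0.0, 0.003, -1.0]]
force: [-6.1, -0.6, 19.7]
width: -0.002
grip_force: 10.0
```

Bottomed at 89.8 mm with 20 N. Next, the bar key.

```bash
python3 -m handwheel '[[[0,0,0,0,0,-2,0],[0,0,0,0,0,-4.5,0],[0,0,0,-3,-0.2,-5.5,0],[0,0,0,-6.5,-0.2,-5.5,0],[0,0,0,-9.5,-0.2,-5.5,0],[0,0,0,-10.8,-0.2,-5.5,0],[0,0,0,-10.8,-0.2,-5.5,0],[0,0,0,-10.8,-0.2,-5.5,0]]]'; python3 - <<'E'
from h import *
deltas()
c=camera("wrist");t=camera("scene")["color"][150:280,220:440]
cv2.imwrite("pics/w3.png",np.vstack([c["color"],cv2.copyMakeBorder(cv2.resize(t,(330,195)),0,0,0,310,0)]))
E
```

```text
time_s: 6.73
tool_pos: [0.652, 0.0671, 0.1401]
ee_rot: [[-0.889, 0.458, -0.002], [0.458, 0.889, -0.001], [0.002, -0.001, -1.0]]
force: [-0.6, 0.7, 0.0]
width: -0.001
grip_force: 0.0
6.7333 [0.652  0.0671 0.1401] F [-0.6  0.7  0. ] w -0.001
rocker [0.5305 0.0077 0.1   ] tool cm to z=.1: [  8.08 -10.84   4.04]
square [0.5559 0.1183 0.1   ] tool cm to z=.1: [10.88  0.16  4.03]
bar [0.6537 0.068  0.1   ] tool cm to z=.1: [-0.12  0.16  4.01]
mid [0.5056 0.0205 0.1   ] tool cm to z=.1: [ 10.88 -10.84   4.04]
yaw err deg -0.04
```

View pics/w3.png

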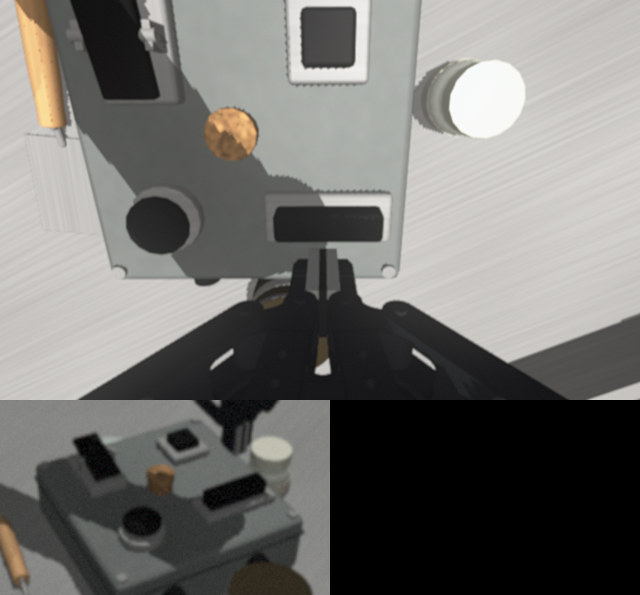

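The square key sits low in its frame. The bar cap, around (328,222), is centred under the fingers. I'll press and hold it.

```bash
python3 -m handwheel '[[[0,0,0,0,0.1,2,0],[0,0,0,0,0.1,3.6,0],[0,0,0,0,0.1,4.2,0],[0,0,0,0,0.1,4.6,0],[0,0,0,0,0.1,5.0,0],[0,0,0,0,0.1,5.3,0],[0,0,0,0,0.1,5.3,0],[0,0,0,0,0.1,5.3,0]]]'; python3 -m handwheel '[[[0,0,0,0,0,0.1,0],[0,0,0,0,0,0.2,0],[0,0,0,0,0,0.2,0],[0,0,0,0,0,0.2,0]]]'
```

```text
time_s: 7.5
tool_pos: [0.6528, 0.0697, 0.0902]
ee_rot: [[-0.89, 0.456, -0.001], [0.456, 0.89, 0.002], [0.001, 0.001, -1.0]]
force: [-4.8, 0.7, 7.1]
width: -0.001
grip_force: 3.3
time_s: 7.83
tool_pos: [0.6529, 0.0697, 0.0901]
ee_rot: [[-0.89, 0.456, -0.001], [0.456, 0.89, 0.003], [0.002, 0.002, -1.0]]
force: [-7.1, 0.6, 14.6]
width: -0.0
grip_force: 7.2
```

Fully down: 14.6 N is well above the 5 N needed. I'll hold for about 1.3 s, then release and retreat upward.

```bash
R='0'; python3 -m handwheel '[[[0,0,0,0,0,0,0],[0,0,0,0,0,0,0],[0,0,0,0,0,0,0],[0,0,0,0,0,0,0],[0,0,0,0,0,0,0],[0,0,0,0,0,0,0],[0,0,0,0,0,0,0],[0,0,0,0,0,0,0]]]'; python3 -m handwheel '[[[0,0,0,0,0,0,0],[0,0,0,0,0,0,0],[0,0,0,0,0,0,0],[0,0,0,0,0,0,0],[0,0,0,0,0,0,0],[0,0,0,0,0,0,0],[0,0,0,0,0,0,0],[0,0,0,0,0,0,0]]]' | grep -E "time|pos|force"; python3 -m handwheel '[[[0,0,0,0,0,-1,0],[0,0,0,0,0,-3,0],[0,0,0,0,0,-6,0],[0,0,0,0,0,-9,0],[0,0,0,0,0,-12,0],[0,0,0,0,0,-12,0],[0,0,0,0,0,-12,0],[0,0,0,0,0,-12,0]]]'; python3 - <<'E'
from h import *
c=camera("wrist")["color"];t=camera("scene")["color"][130:330,190:440]
cv2.imwrite("pics/w4.png",np.hstack([cv2.resize(c,(400,250),interpolation=3),cv2.resize(t,(312,250),interpolation=3)]))
E
```

```text
time_s: 8.5
tool_pos: [0.6529, 0.0697, 0.0901]
ee_rot: [[-0.89, 0.456, -0.001], [0.456, 0.89, 0.003], [0.002, 0.002, -1.0]]
force: [-8.3, 1.0, 14.3]
width: -0.001
grip_force: 7.1
time_s: 9.17
tool_pos: [0.6529, 0.0697, 0.0901]
force: [-8.6, 1.0, 13.9]
grip_force: 7.1
time_s: 9.83
tool_pos: [0.6532, 0.0685, 0.2067]
ee_rot: [[-0.89, 0.457, 0.001], [0.457, 0.89, 0.0], [-0.001, 0.001, -1.0]]
force: [-0.0, -0.3, -0.6]
width: 0.003
grip_force: 0.0
```

View pics/w4.png

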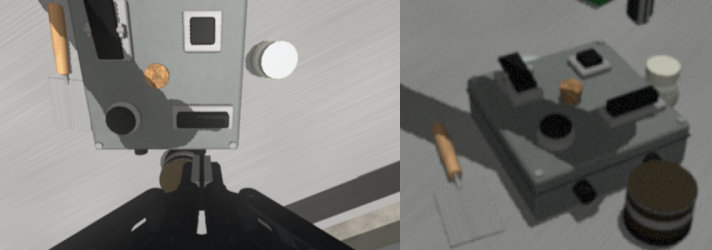

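The rocker is tipped to +x, the square key is down, the bar is back up, and the loose items are in place. The arm is clear, so I'll hand in.

```bash
python3 -c "
from cell import *
print(sense()['dq'].round(2));print(sign_off())"
```

```text
[ 0.02  0.59 -0.22  0.29  0.04  0.13 -0.11]
the job is handed in; nothing more can be done
None
```

The job is handed in at about 10 s on the robot's clock: the rocker tipped fully over, then the square key pushed down and staying down, then the bar key held down for about 1.6 s and released; the mushroom button was not pressed and the loose items look unmoved in the last pictures.

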